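Send a row of vial carriers home to the reader stop

TASK

Gently push the row of four vial carriers along the loading lane as one train until the front carrier rests against the end stop and all four stand touching in a row. Push with the fingertips on the back of the rear carrier only: do not touch the other three carriers, and do not lift or tip any of them. Then draw the hand clear, leaving the rack, the loose vial and the jar as they are.

Things in the scene. Friction and masses are not known exactly. Their poses are not given: they have to be found in the camera images.
- lane: fixed aluminium loading lane: a channel 360 mm long (its x axis, +x runs towards the end stop) and 52 mm wide (y); floor 6 mm thick, on which the carriers slide; a 5 mm thick guide rail on each side, top 16 mm above the table, 42 mm apart inside. Open at its -x end. Origin on the table at the centre of the lane's underside
- stop: fixed end stop: steel plate 10 mm thick, 52 mm wide, 55 mm high, standing across the lane, clamped somewhere along its +x half (the place varies), with a grey reader housing 70 x 90 x 75 mm behind it that straddles the lane. Origin on the table in the plane of the plate's face that meets the carriers, mid-lane; x axis as the lane's, pointing away from the carriers
- stop_face (a point): the point on the end stop's contact face mid-lane, 21 mm above the table
- carrier1: white plastic carrier block 40 (x, along the lane) x 38 x 30 mm high with a small pink-capped glass vial fixed upright in its top (vial 25 mm across, top 75 mm above the carrier's underside); loose in the lane, about 0.1 kg; origin at the centre of its underside, x axis along the lane; front of the train, nearest the stop. The four start touching, 50 to 105 mm short of the stop; nothing but friction holds them, sliding all four takes about 1 to 5 N
- carrier2: white plastic carrier block 40 (x, along the lane) x 38 x 30 mm high with a small pink-capped glass vial fixed upright in its top (vial 25 mm across, top 75 mm above the carrier's underside); loose in the lane, about 0.1 kg; origin at the centre of its underside, x axis along the lane; second of the train
- carrier3: white plastic carrier block 40 (x, along the lane) x 38 x 30 mm high with a small pink-capped glass vial fixed upright in its top (vial 25 mm across, top 75 mm above the carrier's underside); loose in the lane, about 0.1 kg; origin at the centre of its underside, x axis along the lane; third of the train
- carrier4: white plastic carrier block 40 (x, along the lane) x 38 x 30 mm high with a small pink-capped glass vial fixed upright in its top (vial 25 mm across, top 75 mm above the carrier's underside); loose in the lane, about 0.1 kg; origin at the centre of its underside, x axis along the lane; rear of the train; its bare back face (towards the lane's open end) spans 6 to 36 mm above the table, of which 16 to 36 mm stands above the guide rails
- rack: bystander: steel vial rack 160 x 85 mm with pink-capped vials, 83 mm high in all, loose on the table beside the lane; origin at the centre of its underside
- spare_vial: bystander: loose pink-capped vial 25 mm across, 55 mm high, standing on the table; origin at the centre of its underside
- jar: bystander: lidded jar 60 mm across, 75 mm high, standing on the table; origin at the centre of its underside
Not all that is in view belongs to the job. Leave any blue or yellow look-alike of the carrier4 alone.

How it is judged:
At the end, for the whole second after the job is handed in: Front carrier within 3.5 mm of the end stop; gaps between carriers under 2.5 mm (2nd, 3rd, rear within 5, 6.5, 8 mm of a closed row at the stop); all upright on the lane floor between the rails, at rest; rack, loose vial and jar upright and within 20 mm of where they stood (x of carrier1 in the frame of stop above -0.0235 m and x of carrier2 in the frame of stop above -0.065 m and x of carrier3 in the frame of stop above -0.1065 m and x of carrier4 in the frame of stop above -0.148 m and x of carrier1 in the frame of carrier2 below 0.0425 m and x of carrier2 in the frame of carrier3 below 0.0425 m and x of carrier3 in the frame of carrier4 below 0.0425 m and angle between each of carrier1, carrier2, carrier3, carrier4's own z axis and vertical below 0.1 rad and height (world z) of each of carrier1, carrier2, carrier3, carrier4 below 0.01 m and linear speed of each of carrier1, carrier2, carrier3, carrier4 below 0.01 m/s and y of carrier1 in the frame of lane between -0.006 and 0.006 m and y of carrier2 in the frame of lane between -0.006 and 0.006 m and y of carrier3 in the frame of lane between -0.006 and 0.006 m and y of carrier4 in the frame of lane between -0.006 and 0.006 m and distance of each of rack, spare_vial, jar from where it was at the start of the episode below 0.02 m and angle between each of rack, spare_vial, jar's own z axis and vertical below 0.2 rad); the robot touches nothing.
It fails at once if the robot touches one of the three carriers ahead of the rear one (contact force between any of the fingers, the arm and carrier1 above 0.5 N or contact force between any of the fingers, the arm and carrier2 above 0.5 N or contact force between any of the fingers, the arm and carrier3 above 0.5 N).
It fails at once if a carrier is lifted off the lane (more than 8 mm) (height (world z) of any of carrier1, carrier2, carrier3, carrier4 above 0.014 m).
It fails at once if a carrier tips (more than about 17 degrees) (angle between any of carrier1, carrier2, carrier3, carrier4's own z axis and vertical above 0.3 rad).
It fails at once if not gentle: the front carrier is pressed on the stop with more than 40 N, or a carrier moves faster than 0.5 m/s (contact force between carrier1 and stop above 40 N or linear speed of any of carrier1, carrier2, carrier3, carrier4 above 0.5 m/s).
It fails at once if the rack, the loose vial or the jar is shoved (over 20 mm) or tipped (distance of any of rack, spare_vial, jar from where it was at the start of the episode above 0.02 m or angle between any of rack, spare_vial, jar's own z axis and vertical above 0.3 rad).
It also fails if it takes over 32 s, if anything falls off the work surface, if the arm or the gripper's body presses on something with over 40 N, if the wrist force passes 120 N, or if a joint passes its speed limit or range.

ROBOT

A 7-joint arm with a two-finger parallel gripper is mounted at the origin on the work surface. World frame = base frame: x ahead of the robot, y to its left, z up, the work surface at z = 0. Lengths are in m, angles in rad, forces in N, time in s.
With the tool pointing down it reaches from about 0.4 to 0.9 m from the base axis. Payload 5.6 kg.
Tool frame: the origin (TCP) lies at the very end of the fingers, on their centre line; the grasp point (between the pads) lies 19 mm behind it; z points along the fingers, y is the line along which they close (so a half turn about z gives the same grasp; the last joint's range is limited). The gripper opens to 92 mm and grips with 3 to 60 N. Pads are 20 mm wide; open, the fingers measure 128 mm over their backs; the gripper's body (75 mm by 189 mm) begins 69 mm behind the grasp point.
Start: joints at [1.227, 0.468, -0.012, 1.603, 0.006, 1.071, -0.056], TCP at [0.193, -0.621, 0.215] pointing down, gripper open.
Joint ranges: [-2.53, 2.53], [-0.31, 2.02], [-1.57, 1.55], [0.28, 2.44], [-1.29, 4.43], [0.15, 1.84], [-2.92, 2.92]. Speed limits (rad/s): [2.57, 2.57, 3.14, 3.14, 3.14, 3.14, 3.14].

INTERFACE

Orientations are given as a unit quaternion [w, x, y, z].
In Python, from workcell import env gives the robot as it stands.
- The arm moves only by the shell command python3 -m inch 'ROWS' [FORCE]. ROWS is JSON, a list of rows, each a list of 5 numbers: the shift along the tool's x, y, z in m, then the turn about the tool's z in rad, then the closure, from 0 (fully open) to 1 (shut). A call has 1 to 8 rows; each row is the pose to reach, as a shift and turn from the pose commanded when the call began, along the tool's axes at that moment; what a row does not reach only later rows make up. A row lasts 1/10 s, in which the tool goes at most 50 mm and 8.59 degrees, less where a joint would pass 70% of its speed; a pose out of reach is approached as far as the arm can. A call with a gripper value outside its range is refused whole. The fingers move at their own pace and stop on an object; FORCE is the grip in N (left out, the last holds). Time passes only in rows, so rows that repeat a pose let the fingers close. It gives the time, the measured TCP pose, the force, the opening and the grip force at its end, in the units of the state.
- env.state(): the state, without advancing time (a new reading comes with each control period).
- env.snapshot(name): name is "side" or "top"; returns (picture, depth): 384x512x3 uint8, blue, green, red; 384x512 float32, m along the optical axis (not along the pixel's ray), 0 where there is no reading.
- env.get_calibration(name): a dict with "fx", "fy", "cx", "cy" (pixels), "dist_coeffs" ([k1, k2, p1, p2, k3] as OpenCV has them; the pictures are not rectified), "rvec" (rotation vector, rad) and "tvec" (3), from world to camera coordinates, as OpenCV has them. Camera axes: x right, y down, z forward; pixel columns grow to the right and rows downward; lengths in m; the calibration is good to about 2 mm. A picture is of the moment at which its call begins. get_calibration takes no time and is no camera call.
- env.close_job(): hands the job in; it is judged then, once.
Trained networks look in the newest picture that a camera, given by its name, has taken for a name from the list of things; names that differ only in an ending like _2 or _b are one class to them, and where a whole thing is asked for, a point or a joint stands for the part that bears it (a point fixed in the world has none). Each returns a list of dicts, best first, with "score" (0 to 1); they miss things now and then, are a little off and sometimes report something else, mostly with a low value. They report only what shows in the picture. A call takes as long as a camera call. They do not tell look-alikes from the thing itself.
- env.find_in(camera, target): "bbox" ([left, top, right, bottom] in pixels, round what is visible of it).
- env.place_of(camera, target): "at" ([column, row] in pixels: a listed point, or the origin of a listed thing).
The state is a dict: "time": time; "joints": joint angles; "qd": joint speeds; "joint_torque": joint torques, N m; "tool_pos": TCP position; "ee_rot": TCP orientation; "ft_force": force on the tool from outside, world axes, zero at the start; "moment": the same for the moment, N m; "finger_gap": finger opening in m; "grip_force": force on a finger pad.
Only numpy, scipy, OpenCV 4.12 (cv2) and the standard library are available. Lean on these libraries where they do the work, as an engineer would, in place of code of your own. Each camera call takes 0.05 s, during which the arm holds its last target. There are 200 camera calls.

## Working session

There is one attempt and no reset: what is moved stays moved. The work goes in short steps, Python scripts to look and compute and a shell command to move; the robot and the scene stay as the last step left them, time stands still between calls to the robot, and variables do not carry over. Pictures are saved under pics/ and viewed, at most 10 in all, crops included, and the job is handed in when it is done.

```bash
mkdir -p pics
cat > h.py <<'E'
import numpy as np, cv2
from workcell import env
from scipy.spatial.transform import Rotation as R
def cal(n):
    c=env.get_calibration(n)
    K=np.array([[c['fx'],0,c['cx']],[0,c['fy'],c['cy']],[0,0,1]])
    return K,np.array(c['dist_coeffs'],float),R.from_rotvec(np.ravel(c['rvec'])).as_matrix(),np.ravel(c['tvec'])
def cloud(n,d):
    K,D,Rm,t=cal(n); h,w=d.shape
    uv=np.stack(np.meshgrid(np.arange(w),np.arange(h)),-1).reshape(-1,1,2).astype(np.float64)
    xy=cv2.undistortPoints(uv,K,D).reshape(h,w,2)
    P=np.dstack([xy*d[...,None],d]); return (P-t)@Rm
def at_z(n,px,z):
    K,D,Rm,t=cal(n)
    xy=cv2.undistortPoints(np.array([[px]],float),K,D).ravel()
    r=Rm.T@np.array([*xy,1]);o=-Rm.T@t
    return o+r*(z-o[2])/r[2]
E
python3 - <<'E'
from h import *
for n in ("top","side"):
    p,d=env.snapshot(n); cv2.imwrite(f'pics/{n}0.png',p); np.save(f'{n}0.npy',d)
    for t in ('carrier1','carrier4','stop','stop_face','lane','rack','spare_vial','jar'):
        print(n,t,[(np.round(q['at']),round(q['score'],2)) for q in env.place_of(n,t)][:6])
s=env.state();print(s['time'],s['tool_pos'],s['ee_rot'],s['ft_force'],s['finger_gap'])
E
```

```text
top carrier1 [(array([299., 197.]), 0.76), (array([279., 199.]), 0.73), (array([322., 190.]), 0.62), (array([307., 138.]), 0.59), (array([331., 102.]), 0.55)]
top carrier4 [(array([299., 197.]), 0.76), (array([279., 199.]), 0.73), (array([322., 190.]), 0.62), (array([307., 138.]), 0.59), (array([331., 102.]), 0.55)]
top stop [(array([232., 202.]), 0.67)]
top stop_face [(array([235., 203.]), 0.88)]
top lane [(array([301., 197.]), 0.58)]
top rack [(array([344., 263.]), 0.79)]
top spare_vial [(array([348., 139.]), 0.75), (array([300., 195.]), 0.69), (array([255., 136.]), 0.59)]
top jar [(array([257., 134.]), 0.61)]
side carrier1 [(array([325., 247.]), 0.82), (array([275., 281.]), 0.71), (array([252., 230.]), 0.6), (array([374., 258.]), 0.58), (array([258., 243.]), 0.57), (array([265., 262.]), 0.56)]
side carrier4 [(array([325., 247.]), 0.82), (array([275., 281.]), 0.71), (array([252., 230.]), 0.6), (array([374., 258.]), 0.58), (array([258., 243.]), 0.57), (array([265., 262.]), 0.56)]
side stop [(array([239., 202.]), 0.8)]
side stop_face [(array([238., 194.]), 0.88), (array([271., 264.]), 0.22)]
side lane [(array([262., 255.]), 0.57), (array([189., 301.]), 0.49)]
side rack []
side spare_vial []
side jar [(array([309., 216.]), 0.59)]
0.9 [ 0.19257101 -0.62081936  0.21460413] [ 1.80903053e-05  9.88711590e-01  1.49831208e-01 -2.05657319e-05] [-0.28744436  0.94069933  0.80052013] 0.0921269291283948
```

View pics/top0.png

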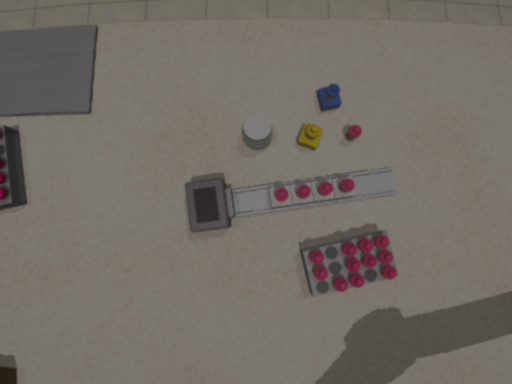

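View pics/side0.png

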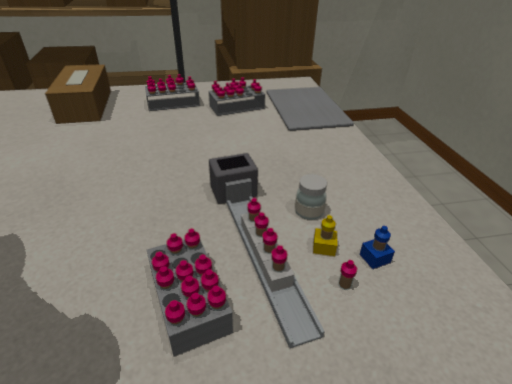

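The top view shows the lane running from its open end at (395,181) to the stop at (232,202). The white, pink-capped carriers have caps at (281,194), (303,191), (325,188) and (347,185). The rear one is the right-most, next to the open end. The yellow (311,135) and blue (330,97) pieces off the lane are look-alikes. Next I'll measure the lane axis, the back face and the stop.

Run:
```python
from h import *
p=cv2.imread('pics/top0.png'); d=np.load('top0.npy')
cv2.imwrite('pics/crop.png',cv2.resize(p[160:225,215:405],None,fx=4.2,fy=4.2,interpolation=cv2.INTER_CUBIC))
C=cloud('top',d)
b=at_z('top',(394,181),.006)[:2]; a=at_z('top',(235,203),.021)[:2]
print('open end',b,'stop',a,np.linalg.norm(a-b))
# lane axis from the carriers' caps (red)
hsv=cv2.cvtColor(p,cv2.COLOR_BGR2HSV)
m=((hsv[...,1]>150)&(hsv[...,2]>80)&((hsv[...,0]>160)|(hsv[...,0]<5))).astype(np.uint8)
n,l,st,ce=cv2.connectedComponentsWithStats(m)
for i in range(1,n):
    if st[i,4]>30:
        print(np.round(ce[i]),st[i,4],np.round(at_z('top',ce[i],.074),4),'med',np.round(np.median(C[l==i],0),4))
for q,z in (('lane',(301,197)),('rack',(344,263)),('vial',(348,139)),('jar',(257,134)),('yellow',(307,138))): print(q,at_z('top',z,0).round(3))
# profile along axis
caps=np.array([at_z('top',c,.074)[:2] for c in ce[1:] if 165<c[1]<205 and 265<c[0]<360]);print(caps)
u=a-b;u/=np.linalg.norm(u);v=np.array([-u[1],u[0]])
X=C[...,:2]-a; s=X@u;w=X@v;z=C[...,2]
for lo,hi in ((.03,.04),(.004,.009),(.012,.02)):
    k=(abs(w)<.04)&(z>lo)&(z<hi)&(s>-.4)&(s<.05)
    print(lo,np.percentile(s[k],[0,2,10,50,90,98,100]).round(4),np.percentile(w[k],[2,50,98]).round(4),k.sum())
for s0 in np.arange(-.33,.02,.01):
    k=(abs(w)<.010)&(abs(s-s0)<.005); print(round(s0,3),np.median(z[k]).round(4) if k.any() else None,end='; ')
print(u,np.degrees(np.arctan2(u[1],u[0])))
```

```text
open end [ 0.59390078 -0.20904628] stop [0.55008909 0.10563259] 0.31771410095250874
[355. 131.] 78 [ 0.6764 -0.1146  0.074 ] med [ 0.6835 -0.1222  0.0448]
[347. 185.] 93 [ 0.5782 -0.0973  0.074 ] med [ 0.5775 -0.0976  0.0707]
[326. 188.] 101 [ 0.5728 -0.0582  0.074 ] med [ 0.5723 -0.0581  0.0707]
[303. 191.] 101 [ 0.5676 -0.0188  0.074 ] med [ 0.5672 -0.0186  0.0707]
[281. 194.] 98 [0.5622 0.0206 0.074 ] med [0.5619 0.0208 0.0709]
[381. 242.] 109 [ 0.4778 -0.1557  0.074 ] med [ 0.4774 -0.1553  0.0728]
[365. 245.] 121 [ 0.4716 -0.1268  0.074 ] med [ 0.472  -0.1267  0.0722]
[349. 249.] 127 [ 0.465  -0.0978  0.074 ] med [ 0.4653 -0.0971  0.0726]
[317. 257.] 113 [ 0.4515 -0.0403  0.074 ] med [ 0.4517 -0.0397  0.0729]
[385. 257.] 116 [ 0.451  -0.1619  0.074 ] med [ 0.4512 -0.1616  0.0717]
[369. 261.] 121 [ 0.4449 -0.1329  0.074 ] med [ 0.445  -0.1318  0.0718]
[353. 265.] 129 [ 0.4379 -0.1042  0.074 ] med [ 0.4384 -0.1035  0.0724]
[320. 273.] 121 [ 0.4248 -0.0462  0.074 ] med [ 0.4253 -0.0461  0.0725]
[389. 272.] 112 [ 0.4247 -0.1682  0.074 ] med [ 0.4254 -0.1679  0.0724]
[357. 280.] 118 [
[... 481 characters left out ...]
  -0.3134 -0.3005 -0.2286 -0.0112  0.0013  0.0146] [-0.0215  0.      0.0196] 1583
0.012 [-0.3171 -0.3098 -0.2823 -0.1517 -0.0242  0.0015  0.0147] [-0.0268  0.0181  0.0251] 897
-0.33 -0.0006; -0.32 0.0002; -0.31 0.0056; -0.3 0.006; -0.29 0.0059; -0.28 0.0057; -0.27 0.0058; -0.26 0.0056; -0.25 0.0055; -0.24 0.0053; -0.23 0.0067; -0.22 0.0687; -0.21 0.0713; -0.2 0.0671; -0.19 0.0358; -0.18 0.068; -0.17 0.071; -0.16 0.0688; -0.15 0.0356; -0.14 0.0366; -0.13 0.071; -0.12 0.0693; -0.11 0.0358; -0.1 0.0364; -0.09 0.0706; -0.08 0.0693; -0.07 0.0356; -0.06 0.0058; -0.05 0.0056; -0.04 0.0056; -0.03 0.0057; -0.02 0.0057; -0.01 0.0054; 0.0 0.0064; 0.01 0.0548; [-0.1378966   0.99044663] 97.92615006692745
```

View pics/crop.png

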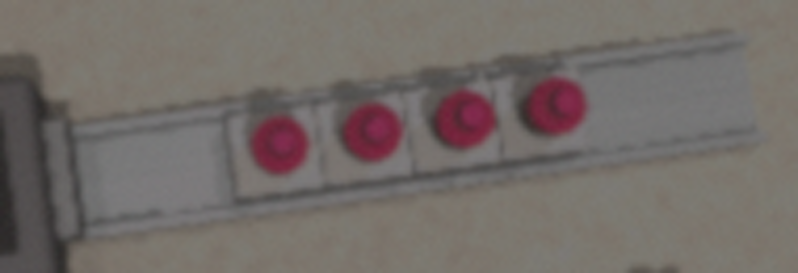

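The crop confirms four touching white carriers on the lane. The rear one has its cap at crop (550,105), with bare lane behind it and its back face at about (0.581,-0.117). The lane heading is about 97.7° and there are about 69 mm to go. I'll push with the closed fingers, using the 20 mm wide back of one finger, and stay high on the way over.

```bash
python3 -m inch '[[0.02,-0.012,0,0,1],[0.06,-0.037,0,0,1],[0.1,-0.062,0,0,1],[0.14,-0.087,0,0,1],[0.18,-0.112,0,0,1],[0.22,-0.137,0,0,1],[0.25,-0.155,0,0,1],[0.26,-0.161,0,0,1]]' 40
python3 -m inch '[[0.02,-0.012,0,0.02,1],[0.06,-0.037,0,0.05,1],[0.1,-0.062,0,0.08,1],[0.14,-0.087,0,0.12,1],[0.18,-0.112,0,0.15,1],[0.22,-0.137,0,0.166,1],[0.245,-0.152,0,0.166,1],[0.25,-0.156,0,0.166,1]]' 40
python3 - <<'E'
from h import *
s=env.state();u=np.array([-.1345,.9909]);v=np.array([.9909,.1345])
print(s['time'],s['tool_pos'],R.from_quat(np.roll(s['ee_rot'],-1)).as_matrix().round(3),s['finger_gap'])
e=s['tool_pos'][:2]-np.array([.5807,-.1171]);print('along',e@u,'lateral',e@v)
E
```

```text
time: 1.7
tool_pos: [0.3963, -0.3864, 0.2149]
ee_rot: [-0.0, 0.988, 0.153, 0.001]
ft_force: [-0.0, 0.6, 0.2]
finger_gap: 0.0301
grip_force: 0.0
time: 2.5
tool_pos: [0.5877, -0.1639, 0.2144]
ee_rot: [-0.001, 0.998, 0.07, 0.0]
ft_force: [-0.3, 0.5, 0.6]
finger_gap: 0.0006
grip_force: 0.0
2.5 [ 0.58774756 -0.16394663  0.21435543] [[ 0.99   0.139  0.001]
 [ 0.139 -0.99   0.001]
 [ 0.001 -0.001 -1.   ]] 0.0006361391785884486
along -0.047368224698707634 lateral 0.0006825506169856018
```

```bash
python3 -m inch '[[0,0,0.02,0,1],[0,0.002,0.055,0,1],[0,0.002,0.09,0,1],[0,0.002,0.125,0,1],[0,0.002,0.155,0,1],[0,0.002,0.178,0,1],[0,0.002,0.19,0,1],[0,0.002,0.193,0,1]]'
python3 - <<'E'
from h import *
for n in ('side','top'):
    p,d=env.snapshot(n)
    if n=='side': cv2.imwrite('pics/side1.png',cv2.resize(p[170:350,180:340],None,fx=3.3,fy=3.3,interpolation=cv2.INTER_CUBIC))
    else: cv2.imwrite('pics/top1.png',cv2.resize(p[120:240,215:415],None,fx=4,fy=4,interpolation=cv2.INTER_CUBIC))
print(env.state()['tool_pos'])
E
```

```text
time: 3.3
tool_pos: [0.5846, -0.1705, 0.0203]
ee_rot: [0.0, 0.998, 0.066, -0.001]
ft_force: [-0.1, 0.3, -0.7]
finger_gap: 0.0002
grip_force: 0.0
[ 0.5860454  -0.1700077   0.02192776]
```

View pics/side1.png

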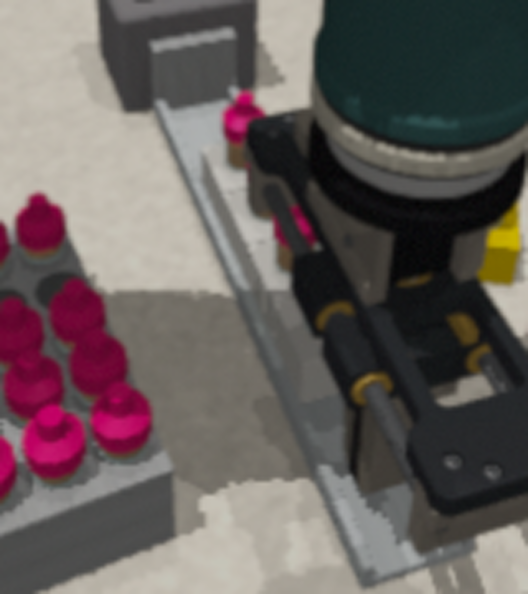

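The side view shows the closed fingers inside the lane behind the rear carrier, with the gripper body passing above the vial caps. I'll approach, then advance slowly while watching the force.

```bash
python3 -m inch '[[0.001,-0.006,0,0,1],[0.002,-0.014,0,0,1],[0.002,-0.02,0,0,1],[0.002,-0.024,0,0,1],[0.002,-0.028,0,0,1],[0.002,-0.031,0,0,1],[0.002,-0.034,0,0,1],[0.002,-0.037,0,0,1]]'
python3 -m inch '[[0,-0.003,0,0,1],[0,-0.006,0,0,1],[0,-0.009,0,0,1],[0,-0.012,0,0,1],[0,-0.015,0,0,1],[0,-0.018,0,0,1],[0,-0.021,0,0,1],[0,-0.024,0,0,1]]'
```

```text
time: 4.2
tool_pos: [0.5831, -0.1323, 0.0216]
ee_rot: [0.0, 0.998, 0.067, 0.0]
ft_force: [0.4, -2.8, -0.5]
finger_gap: 0.0002
grip_force: 1.3
time: 5.0
tool_pos: [0.5798, -0.108, 0.0216]
ee_rot: [0.0, 0.998, 0.067, -0.0]
ft_force: [0.3, -2.5, -0.6]
finger_gap: 0.0005
grip_force: 1.3
```

```bash
python3 -m inch '[[0,-0.004,0,0,1],[0,-0.008,0,0,1],[0,-0.012,0,0,1],[0,-0.016,0,0,1],[0,-0.02,0,0,1],[0,-0.024,0,0,1],[0,-0.027,0,0,1],[0,-0.029,0,0,1]]'
python3 - <<'E'
from h import *
p,d=env.snapshot('top'); C=cloud('top',d)
cv2.imwrite('pics/top2.png',cv2.resize(p[120:240,215:415],None,fx=4,fy=4,interpolation=cv2.INTER_CUBIC))
E
```

```text
time: 5.8
tool_pos: [0.5759, -0.0791, 0.0216]
ee_rot: [-0.0, 0.998, 0.067, -0.0]
ft_force: [0.5, -3.0, 0.3]
finger_gap: 0.0002
grip_force: 1.3
```

View pics/top2.png

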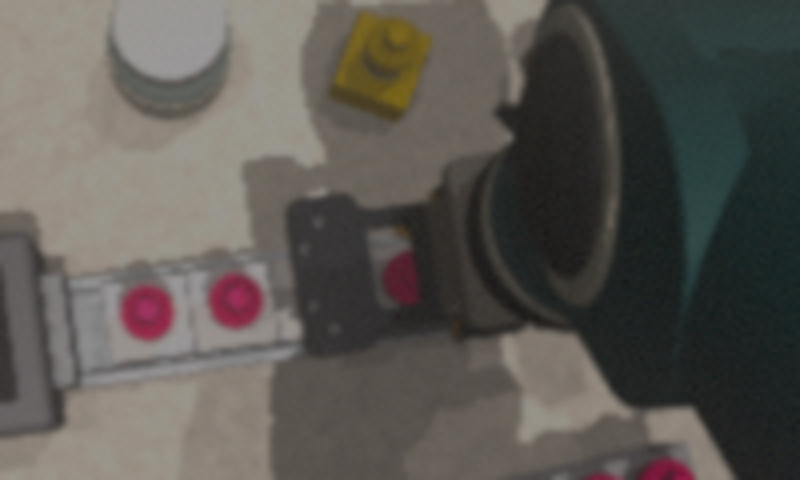

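The train is intact and the front carrier's edge at crop x≈107 is about 10–15 mm from the stop at x≈72. I'll creep the rest.

```bash
python3 -m inch '[[0,-0.001,0,0,1],[0,-0.002,0,0,1],[0,-0.003,0,0,1],[0,-0.004,0,0,1],[0,-0.005,0,0,1],[0,-0.006,0,0,1],[0,-0.007,0,0,1],[0,-0.008,0,0,1]]'
python3 -m inch '[[0,-0.0005,0,0,1],[0,-0.001,0,0,1],[0,-0.0015,0,0,1],[0,-0.002,0,0,1]]'
```

```text
time: 6.65
tool_pos: [0.5748, -0.0715, 0.0216]
ee_rot: [0.0, 0.998, 0.067, -0.0]
ft_force: [-0.4, -1.9, 0.0]
finger_gap: 0.0004
grip_force: 1.3
time: 7.05
tool_pos: [0.5745, -0.0696, 0.0215]
ee_rot: [0.0, 0.998, 0.067, -0.0]
ft_force: [0.6, -2.1, 0.2]
finger_gap: 0.0005
grip_force: 1.3
```

```bash
python3 -m inch '[[0,-0.0005,0,0,1],[0,-0.001,0,0,1],[0,-0.0015,0,0,1],[0,-0.002,0,0,1]]'
```

```text
time: 7.45
tool_pos: [0.5743, -0.0676, 0.0216]
ee_rot: [0.0, 0.998, 0.067, 0.0]
ft_force: [0.3, -2.4, -0.5]
finger_gap: 0.0003
grip_force: 1.3
```

```bash
python3 -m inch '[[0,-0.0005,0,0,1],[0,-0.001,0,0,1],[0,-0.0015,0,0,1]]'
```

```text
time: 7.75
tool_pos: [0.5741, -0.0661, 0.0215]
ee_rot: [0.0, 0.998, 0.067, -0.0]
ft_force: [0.5, -2.4, 0.6]
finger_gap: 0.0003
grip_force: 1.3
```

```bash
python3 -m inch '[[0,-0.0005,0,0,1],[0,-0.001,0,0,1]]'
```

```text
time: 7.95
tool_pos: [0.574, -0.0651, 0.0216]
ee_rot: [0.0, 0.998, 0.067, -0.0]
ft_force: [1.1, -2.4, -0.1]
finger_gap: 0.0004
grip_force: 1.3
```

No stop contact yet, so I'll continue in small steps.

```bash
python3 -m inch '[[0,-0.0005,0,0,1],[0,-0.001,0,0,1],[0,-0.0015,0,0,1]]'
```

```text
time: 8.25
tool_pos: [0.5738, -0.0637, 0.0216]
ee_rot: [0.0, 0.998, 0.067, -0.0]
ft_force: [0.2, -2.7, -0.1]
finger_gap: -0.0001
grip_force: 1.3
```

Run:
```python
from h import *
p,d=env.snapshot('top')
cv2.imwrite('pics/top3.png',cv2.resize(p[165:230,215:315],None,fx=8,fy=8,interpolation=cv2.INTER_CUBIC))
print(env.state()['ft_force'])
```

```text
[ 0.48605936 -2.18493545 -0.04778096]
```

View pics/top3.png

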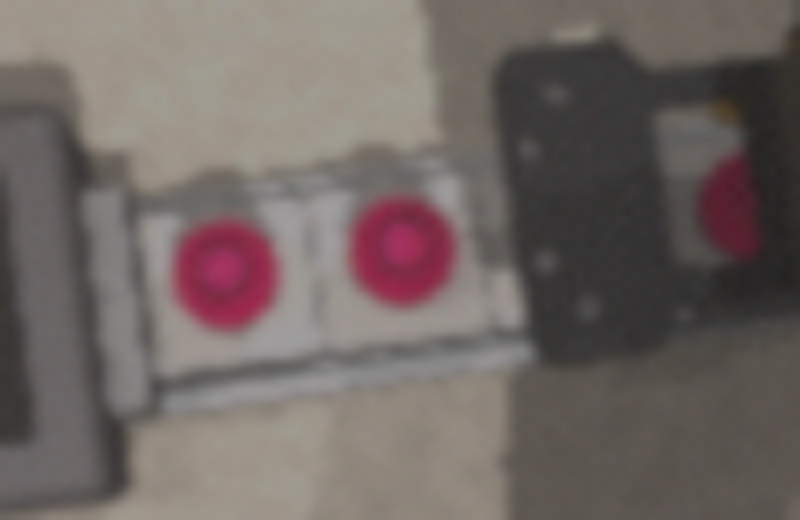

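The front carrier's edge (crop x≈150) is about 1–2 px from the plate (x≈138), which leaves roughly 1–3 mm.

```bash
python3 -m inch '[[0,-0.0005,0,0,1],[0,-0.001,0,0,1]]'
```

```text
time: 8.5
tool_pos: [0.5737, -0.063, 0.0216]
ee_rot: [0.0, 0.998, 0.067, 0.0]
ft_force: [0.8, -4.1, -0.2]
finger_gap: 0.0003
grip_force: 1.9
```

```bash
python3 -m inch '[[0,-0.0005,0,0,1],[0,-0.001,0,0,1]]'
```

```text
time: 8.7
tool_pos: [0.5737, -0.0629, 0.0216]
ee_rot: [0.001, 0.998, 0.067, 0.0]
ft_force: [0.5, -6.8, 0.3]
finger_gap: 0.0005
grip_force: 3.1
```

```bash
python3 -m inch '[[0,-0.0003,0,0,1],[0,-0.0006,0,0,1]]'
```

```text
time: 8.9
tool_pos: [0.5737, -0.0629, 0.0217]
ee_rot: [0.001, 0.998, 0.067, 0.0]
ft_force: [0.2, -6.9, -0.3]
finger_gap: 0.0008
grip_force: 3.5
```

The TCP no longer moves and the force has risen to 7 N, so the train is seated. I'll back off along the lane, then lift.

```bash
python3 -m inch '[[0,0.002,0,0,1],[0,0.006,0,0,1],[0,0.014,0,0,1],[0,0.026,0,0,1],[0,0.042,0,0,1],[0,0.058,0,0,1],[0,0.068,0,0,1],[0,0.07,0,0,1]]'
python3 -m inch '[[0,0,-0.02,0,1],[0,0,-0.05,0,1],[0,0,-0.09,0,1],[0,0.02,-0.13,0,1],[0,0.06,-0.16,0,1],[0,0.1,-0.18,0,1],[0,0.14,-0.18,0,1],[0,0.16,-0.18,0,1]]'
python3 -m inch '[[-0.01,0.02,0,0,1],[-0.04,0.05,0,0,1],[-0.08,0.09,0,0,1],[-0.11,0.13,0,0,1],[-0.14,0.16,0,0,1],[-0.16,0.18,0,0,1],[-0.16,0.18,0,0,1],[-0.16,0.18,0,0,1]]'
python3 - <<'E'
from h import *
p,d=env.snapshot('top')
cv2.imwrite('pics/top4.png',cv2.resize(p[80:300,180:420],None,fx=2.7,fy=2.7,interpolation=cv2.INTER_CUBIC))
hsv=cv2.cvtColor(p,cv2.COLOR_BGR2HSV)
m=((hsv[...,1]>150)&(hsv[...,2]>80)&((hsv[...,0]>160)|(hsv[...,0]<5))).astype(np.uint8)
n,l,st,ce=cv2.connectedComponentsWithStats(m)
q=np.array([at_z('top',ce[i],.074)[:2] for i in range(1,n) if st[i,4]>30 and 165<ce[i][1]<215])
q=q[np.argsort(-q[:,1])];print(q,np.linalg.norm(np.diff(q,axis=0),axis=1),env.state()['time'])
E
```

```text
time: 9.7
tool_pos: [0.5828, -0.1331, 0.0215]
ee_rot: [0.0, 0.998, 0.066, -0.0]
ft_force: [-0.1, -0.3, 0.1]
finger_gap: 0.0004
grip_force: 0.0
time: 10.5
tool_pos: [0.6039, -0.2931, 0.2023]
ee_rot: [0.001, 0.998, 0.065, 0.0]
ft_force: [-0.5, -1.3, -0.4]
finger_gap: 0.0002
grip_force: 0.0
time: 11.3
tool_pos: [0.47, -0.4876, 0.2006]
ee_rot: [-0.001, 0.998, 0.067, -0.0]
ft_force: [0.9, 0.7, -0.1]
finger_gap: 0.0005
grip_force: 0.0
[[ 0.55374719  0.08940323]
 [ 0.55890738  0.05019493]
 [ 0.56413002  0.01120512]
 [ 0.56900943 -0.0280718 ]] [0.03954641 0.03933804 0.03957885] 11.35
```

View pics/top4.png

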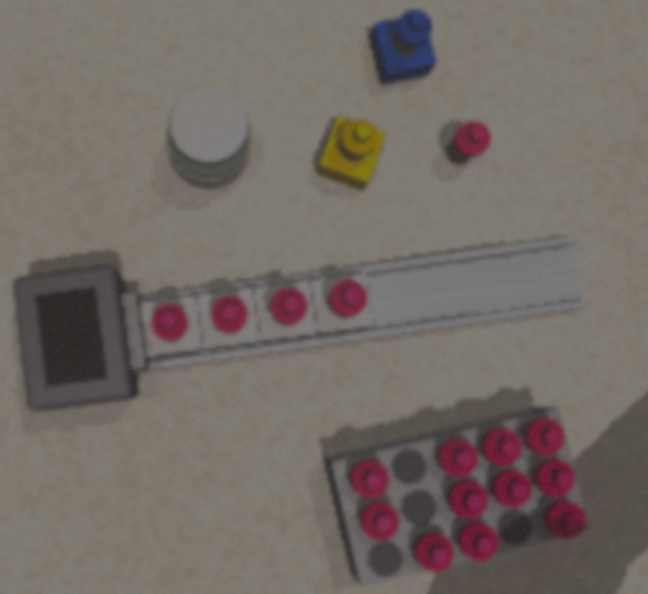

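The four carriers stand in a closed row against the plate, with cap pitch unchanged from the start at 39.5 mm. The rack, vial and jar look undisturbed and the hand is clear.

```bash
python3 -c "
from workcell import env
print(env.close_job())"
```

```text
the job is handed in; nothing more can be done
None
```

I pushed the four carriers as one train against the end stop, drew the hand clear and handed the job in at about 11.4 s; the last picture shows a closed row at the stop with the rack, loose vial and jar undisturbed, though the hand-in returned no verdict.

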